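# Make up two repair kits for the bench supplies

### The arm

A 7-joint arm with a two-finger parallel gripper is mounted at the origin on the work surface. World frame = base frame: x ahead of the robot, y to its left, z up, the work surface at z = 0. Lengths are in m, angles in rad, forces in N, time in s.
With the tool pointing down it reaches from about 0.425 to 0.925 m from the base axis. Payload 6.8 kg.
Tool frame: the origin (TCP) lies midway between the tips of the shut fingers; the grasp point (between the pads) lies 19 mm behind it; z points along the fingers, y is the line along which they close (so a half turn about z gives the same grasp; the last joint's range is limited). The gripper opens to 85 mm and grips with 20 to 120 N. Pads are 22 mm wide; open, the fingers measure 114 mm over their backs; the gripper's body (76 mm by 85 mm) begins 54 mm behind the grasp point. The pads swing forward as they close: fully open they stand 13 mm farther back than shut.
Start: joints at [-1.452, 0.477, 0.022, 1.555, -0.011, 1.109, -0.083], TCP at [0.152, 0.658, 0.231] pointing down, gripper open.
Joint ranges: [-2.96, 2.96], [-0.34, 2.1], [-1.41, 1.46], [0.24, 2.44], [-1.37, 4.51], [0.17, 1.92], [-2.96, 2.96]. Speed limits (rad/s): [2.39, 2.39, 3.14, 3.14, 3.14, 3.14, 3.14].

### API

Orientations are given as a rotation vector (axis times angle).
In Python, from bench import r gives the robot as it stands.
- The arm moves only by the tool servo_tool, never from a script. Its arguments are lists of equal length, an entry for each row: "turn": the turn, a rotation vector about the world's x, y, z in units of 5 degrees (1.0 is 5 degrees), a list of three; "slide": the shift along the world's x, y, z in units of 30 mm (1.0 is 30 mm), a list of three; "hand": the opening, from 0 (shut) to 1 (fully open). In form: {"turn": [[rx, ry, rz], ...], "slide": [[dx, dy, dz], ...], "hand": [hand, ...]}. A call has 1 to 8 rows; each row is the pose to reach, as a shift and turn from the pose commanded when the call began; what a row does not reach only later rows make up. A row lasts 1/8 s, in which the tool goes at most 62.5 mm and 10.7 degrees, less where a joint would pass 70% of its speed; a pose out of reach is approached as far as the arm can. A call with a gripper value outside its range is refused whole. The fingers move at their own pace and stop on an object; "squeeze" is the grip in N (left out, the last holds). Time passes only in rows, so rows that repeat a pose let the fingers close. It gives the time, the measured TCP pose, the force, the opening and the grip force at its end, in the units of the state.
- r.get_obs(): the state, without advancing time (a new reading comes with each control period).
- r.grab_frame(name): name is "scene" or "side" or "wrist"; returns (picture, depth): 480x640x3 uint8, red, green, blue; 480x640 float32, m along the optical axis (not along the pixel's ray), 0 where there is no reading.
- r.get_calibration(name): a dict with "fovy" (degrees; the focal length in pixels is half the picture's height over the tangent of half this angle, whatever the lens; pixels are square), "cx", "cy" (the principal point, pixels), "R" (3x3) and "t" (3): a world point X has camera coordinates R X + t. Camera axes: x right, y down, z forward; pixel columns grow to the right and rows downward; lengths in m; the calibration is good to about 2 mm. A picture is of the moment at which its call begins: read the wrist's pose just before it. get_calibration takes no time and is no camera call; for the wrist camera it gives the pose at the moment of the call.
- r.hand_in(): hands the job in; it is judged then, once.
The state is a dict: "clock": time; "joints": joint angles; "qvel": joint speeds; "tau": joint torques, N m; "tcp_pos": TCP position; "orientation": TCP orientation; "contact_force": force on the tool from outside, world axes, zero at the start; "moment": the same for the moment, N m; "grip_width": finger opening in m; "gripper_force": force on a finger pad.
Only numpy, scipy, OpenCV 4.12 (cv2) and the standard library are available. Lean on these libraries where they do the work, as an engineer would, in place of code of your own. Each camera call takes 0.05 s, during which the arm holds its last target. There are 200 camera calls.

### The job

Make up the two repair kits: the transformer, the fan and the blue capacitor go in the orange tray, the heat sink and the black capacitor in the green tray. Put each part in a pocket of its own, standing upright on the pocket floor, and set it down rather than drop it. Leave the flux jar, the reel and the terminal block where they stand.

Things in the scene. Friction and masses are not known exactly. Their poses are not given: they have to be found in the camera images.
- orange_tray: Orange plastic kit tray fixed to the bench, on its left or right; outside 202 (x) x 112 (y) x 18 mm high. Origin: centre of its underside, z up. Floor, walls and dividers 4 mm thick; two dividers, 18 mm high like the walls, make three pockets in a row along x, each 62 (x) by 104 mm (y) inside, centred at x = -66, 0, +66 mm, y = 0. Empty at the start.
- green_tray: Green plastic kit tray fixed to the bench, on its left or right; outside 202 (x) x 112 (y) x 18 mm high. Origin: centre of its underside, z up. Floor, walls and dividers 4 mm thick; two dividers, 18 mm high like the walls, make three pockets in a row along x, each 62 (x) by 104 mm (y) inside, centred at x = -66, 0, +66 mm, y = 0. Empty at the start.
- transformer_center (a point): Small mains transformer: dark steel core, copper winding bulging on both sides, yellow sticker and white edges on top; 42 mm (x) x 38 mm (y) x 40 mm high, 0.15 to 0.31 kg. Can be gripped across y (38 mm) or across x (the core, 42 mm wide, 22 mm deep in y). Stands upright on the bench, z up; this point is its centre, 20 mm above its underside.
- fan_center (a point): Square black cooling fan lying flat, grey blades round a white hub on top; 40 x 40 x 28 mm high, about 0.06 kg, sides along x and y. Stands upright on the bench, z up; this point is its centre, 14 mm above its underside.
- blue_capacitor_center (a point): Large capacitor, an upright cylinder with blue sleeve and bare aluminium disc on top; diameter 35, height 50 mm, about 0.06 kg. Stands upright on the bench, z up; this point is its centre, 25 mm above its underside.
- heat_sink_center (a point): Bare aluminium heat sink, seven upright fins along x with dark gaps between; 40 x 40 x 30 mm high, about 0.07 kg. Grip across x (fin ends) or across y (outer fins). Stands upright on the bench, z up; this point is its centre, 15 mm above its underside.
- black_capacitor_center (a point): Capacitor, an upright cylinder with black sleeve and bare aluminium disc on top; diameter 35, height 40 mm, about 0.05 kg. Stands upright on the bench, z up; this point is its centre, 20 mm above its underside.
- terminal_block_center (a point): Bystander: green terminal block with four steel screw heads, 40 mm (x) x 20 mm (y) x 24 mm high, loose. Not part of a kit. Stands upright on the bench, z up; this point is its centre, 12 mm above its underside.
- flux_jar_center (a point): Bystander: amber flux jar with white screw cap, diameter 40, height 38 mm, loose. Not part of a kit. Stands upright on the bench, z up; this point is its centre, 19 mm above its underside.
- reel_center (a point): Bystander: solder reel with red flanges, standing on end, diameter 44, height 38 mm, loose. Not part of a kit. Stands upright on the bench, z up; this point is its centre, 19 mm above its underside. The five parts and three bystanders stand mixed on a rough grid, 100 mm or more from centre to centre, turned by up to 0.7 rad.
Not all that is in view belongs to the job. Of the things that look like the part that bears blue_capacitor_center, the middle-sized one is meant.

How it is judged:
By the outcome, as a careful person would: the job done as asked, in the order asked, and still so for the second after the job is handed in, with the robot touching nothing.
It also fails if it takes over 112 s, if anything falls off the work surface, if the arm or the gripper's body presses on something with over 40 N, if the wrist force passes 120 N, or if a joint passes its speed limit or range.

## Working session

There is one attempt and no reset: what is moved stays moved. The work goes in short steps, Python scripts to look and compute and a tool call to move; the robot and the scene stay as the last step left them, time stands still between calls to the robot, and variables do not carry over. Pictures are saved under pics/ and viewed, at most 14 in all, crops included, and the job is handed in when it is done.

Besides the shell and the picture viewer there is one more tool, called as name(argument=value, ...) on one line, values as JSON. servo_tool: Moves the arm, as the interface text tells. Its arguments: {"type":"object","properties":{"turn":{"type":"array"},"slide":{"type":"array"},"hand":{"type":"array"},"squeeze":{"type":"number"}},"required":["turn","slide","hand"]}

```bash
mkdir -p pics; ls
python3 - <<'E'
from bench import r
import cv2,numpy as np
o=r.get_obs();print(o)
for n in ["scene","side","wrist"]:
    c=r.get_calibration(n);p,d=r.grab_frame(n)
    np.savez(f"pics/{n}0.npz",p=p,d=d,R=c["R"],t=c["t"],k=[c["fovy"],c["cx"],c["cy"]])
    cv2.imwrite(f"pics/{n}0.png",p[:,:,::-1]);print(n,c)
E
```

```text
pics
{'clock': 0.0, 'joints': array([-1.45209969,  0.47782393,  0.02233794,  1.55647272, -0.01151293,
        1.10928494, -0.08309985]), 'qvel': array([-0.00091505,  0.00146505,  0.00060222,  0.00121681, -0.00029005,
        0.00200987,  0.00046956]), 'tau': array([ 4.94324322e-04, -5.96457016e+01,  1.60778113e+00, -2.81203330e+01,
        1.23747048e-02,  9.36264085e-03, -2.34469331e-05]), 'tcp_pos': array([0.15165423, 0.65712617, 0.23030071]), 'orientation': array([-3.55451569e-01, -3.12133361e+00,  2.92005474e-03]), 'contact_force': array([-0.53137653, -0.22382692,  0.44816245]), 'moment': array([-0.00806133,  0.00538188, -0.0259287 ]), 'gripper_force': 0.0, 'grip_width': 0.08518321725252992}
scene {'fovy': 57.49766709203063, 'cx': 310.3702351276555, 'cy': 230.68790407608034, 'R': array([[-0.62531797,  0.78029647, -0.01071754],
       [ 0.6204345 ,  0.48878299, -0.6133125 ],
       [-0.47332703, -0.39016485, -0.78976763]]), 't': array([ 0.34070995, -0.30480634,  1.20674484])}
side {'fovy': 50.89761621937175, 'cx': 318.2520751893661, 'cy': 238.03172238887106, 'R': array([[-0.99960325, -0.02720668, -0.00728954],
       [-0.00861273,  0.54165347, -0.84055776],
       [ 0.02681719, -0.84016148, -0.54167289]]), 't': array([0.54719829, 0.04115017, 0.96039072])}
wrist {'fovy': 60.27031469188602, 'cx': 322.27470542060087, 'cy': 242.9127328100395, 'R': array([[ 2.23999893e-01,  9.74589137e-01, -2.50046159e-04],
       [ 9.25720204e-01, -2.12687603e-01,  3.12739649e-01],
       [ 3.04739483e-01, -7.02851207e-02, -9.49838854e-01]]), 't': array([-0.67492393, -0.04016814,  0.37982392])}
```

View pics/scene0.png

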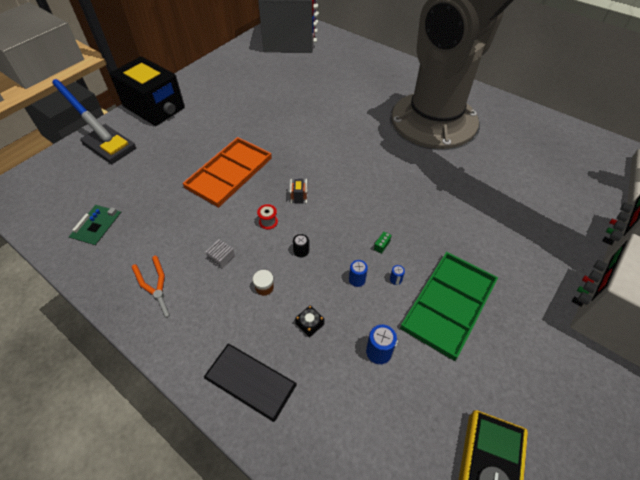

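View pics/side0.png

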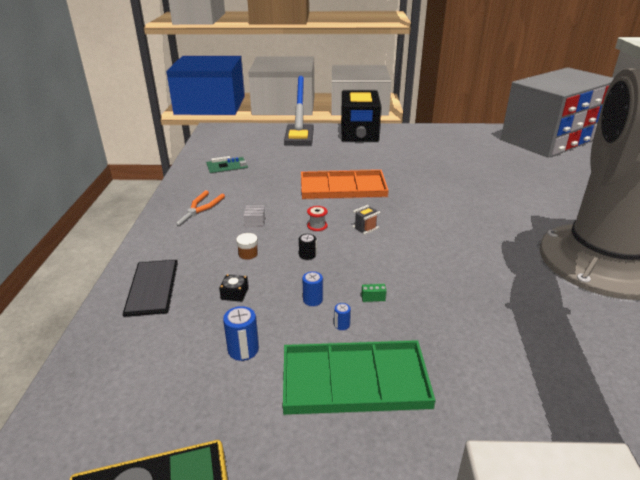

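```bash
cat > h.py <<'E'
import numpy as np,cv2
def cloud(p,d,R,t,k):
    f=240/np.tan(np.radians(k[0])/2)
    v,u=np.mgrid[:480,:640]
    c=np.stack([(u-k[1])/f*d,(v-k[2])/f*d,d],-1)
    X=(c-t)@R   # R^T (c-t)
    X[d<=0]=np.nan
    return X
def load(fn):
    z=np.load(fn);return z["p"],cloud(z["p"],z["d"],z["R"],z["t"],z["k"])
E
python3 - <<'E'
from h import *
S={n:load(f"pics/{n}0.npz") for n in["scene","side"]}
px={"transformer":((299,190),(367,219)),"fan":((309,319),(234,287)),"blueM":((358,273),(313,289)),"blueL":((382,340),(241,330)),"blueS":((398,274),(342,315)),"hs":((220,252),(254,214)),"black":((301,244),(307,245)),"term":((383,241),(374,292)),"flux":((263,280),(247,246)),"reel":((267,214),(317,217))}
for n,pp in px.items():
  for (c,(u,v)) in zip(["scene","side"],pp):
    P,X=S[c]
    m0=np.nan_to_num(X[...,2])>0.009
    m0=cv2.morphologyEx(m0.astype(np.uint8),cv2.MORPH_OPEN,np.ones((2,2)))
    N,L=cv2.connectedComponents(m0)
    l=L[v,u]; 
    Q=X[(L==l)] if l else np.zeros((1,3))
    zt=np.percentile(Q[:,2],95); T=Q[Q[:,2]>zt-.006]
    # trimmed rect of top points
    rc=cv2.minAreaRect((T[:,:2]*1000).astype(np.float32)); ra=cv2.minAreaRect((Q[:,:2]*1000).astype(np.float32))
    fl=lambda a:[np.round(a[0],1).tolist(),np.round(a[1],1).tolist(),round(a[2],1)]
    print(n,c,len(Q),"ztop",round(zt*1e3,1),"top",fl(rc),"all",fl(ra))
for n,(lo,hi) in {"orange":((3,170,80),(14,255,255)),"green":((55,120,40),(80,255,255))}.items():
  for c in S:
    P,X=S[c];m=cv2.inRange(cv2.cvtColor(P,cv2.COLOR_RGB2HSV),lo,hi)
    N,L,st,_=cv2.connectedComponentsWithStats(m);l=1+st[1:,4].argmax()
    Q=X[L==l];Q=Q[np.isfinite(Q[:,0])];T=Q[Q[:,2]>.013]
    rc=cv2.minAreaRect((T[:,:2]*1000).astype(np.float32))
    print(n,c,len(Q),len(T),np.round(np.percentile(Q[:,2],[5,50,95])*1e3,1),rc)
E
```

```text
transformer scene 328 ztop 41.7 top [[450.3, -110.2], [40.4, 34.7], 40.1] all [[436.5, -120.6], [79.5, 36.7], 38.9]
transformer side 425 ztop nan top [[0.0, 0.0], [0.0, 0.0], 0.0] all [[446.8, -141.0], [112.9, 34.1], 69.7]
fan scene 536 ztop nan top [[0.0, 0.0], [0.0, 0.0], 0.0] all [[694.5, 123.9], [29.7, 56.2], 48.9]
fan side 545 ztop nan top [[0.0, 0.0], [0.0, 0.0], 0.0] all [[677.2, 108.8], [73.2, 34.6], 60.1]
blueM scene 382 ztop nan top [[0.0, 0.0], [0.0, 0.0], 0.0] all [[539.5, 121.5], [58.1, 28.5], 29.4]
blueM side 561 ztop nan top [[0.0, 0.0], [0.0, 0.0], 0.0] all [[541.0, 104.3], [92.0, 28.6], 70.3]
blueL scene 927 ztop nan top [[0.0, 0.0], [0.0, 0.0], 0.0] all [[642.3, 254.2], [43.9, 72.5], 68.9]
blueL side 1473 ztop nan top [[0.0, 0.0], [0.0, 0.0], 0.0] all [[644.9, 221.2], [109.7, 42.5], 72.5]
blueS scene 205 ztop nan top [[0.0, 0.0], [0.0, 0.0], 0.0] all [[493.4, 193.8], [21.6, 48.3], 77.8]
blueS side 341 ztop nan top [[0.0, 0.0], [0.0, 0.0], 0.0] all [[502.5, 174.7], [61.6, 14.8], 76.6]
hs scene 447 ztop nan top [[0.0, 0.0], [0.0, 0.0], 0.0] all [[680.3, -128.7], [53.1
[... 780 characters left out ...]
[[542.8, -114.3], [39.5, 62.1], 83.5]
reel side 312 ztop nan top [[0.0, 0.0], [0.0, 0.0], 0.0] all [[551.1, -139.5], [91.4, 34.0], 82.0]
orange scene 2919 654 [ 2.1  5.3 18.2] ((495.6258239746094, -300.12127685546875), (203.32681274414062, 116.18870544433594), 4.1700944900512695)
orange side 2150 382 [ 0.5  3.3 15.8] ((495.9990539550781, -298.4129943847656), (198.9903564453125, 117.90941619873047), 4.0327863693237305)
green scene 5489 1007 [ 2.   4.7 18.2] ((486.6240539550781, 301.23974609375), (203.24668884277344, 111.5147476196289), 3.8221278190612793)
green side 9777 1672 [ 1.   3.  16.4] ((487.4878845214844, 302.6868896484375), (201.11692810058594, 116.06067657470703), 4.076417446136475)
```

Run:
```python
from h import *
S={n:load(f"pics/{n}0.npz") for n in["scene","side"]}
px={"transformer":(450,-110,40,45),"fan":(690,112,28,45),"blueM":(546,112,50,45),"blueL":(645,230,70,50),"blueS":(497,182,35,28),"hs":(680,-135,30,45),"black":(560,-12,40,40),"term":(449,121,24,35),"flux":(680,-20,38,40),"reel":(552,-115,38,40)}
for n,(x,y,h,rad) in px.items():
  for c in S:
    P,X=S[c];X=X*1000
    m=(np.hypot(X[...,0]-x,X[...,1]-y)<rad)&(X[...,2]>5)&np.isfinite(X[...,2])
    zt=np.percentile(X[m][:,2],97)
    m&=X[...,2]>min(zt,h+2)-(7 if c=="scene" else 6)
    mm=cv2.morphologyEx(m.astype(np.uint8),cv2.MORPH_OPEN,np.ones((2,2)))
    T=X[mm>0][:,:2].astype(np.float32)
    if len(T)<5: print(n,c,"few");continue
    a=cv2.minAreaRect(T)
    print(n,c,len(T),"zt",round(zt,1),np.round(a[0],1),np.round(a[1],1),round(a[2],1))
o=S["scene"][0][150:390,190:510]
cv2.imwrite("pics/c1.png",cv2.resize(o,(800,600),interpolation=cv2.INTER_CUBIC)[:,:,::-1])
```

```text
transformer scene 201 zt 42.1 [ 435.6 -121.3] [77.2 36.6] 39.1
transformer side 219 zt 39.2 [ 446.9 -141. ] [112.4  32.1] 68.3
fan scene 430 zt 30.8 [687.2 117.8] [33.8 50.8] 72.6
fan side 364 zt 28.7 [685.9 101.9] [70.2 37.3] 79.4
blueM scene 215 zt 52.5 [540.9 122.8] [62.7 25.6] 27.6
blueM side 232 zt 49.9 [541.4 103.8] [90.3 30.3] 68.6
blueL scene 576 zt 70.7 [641.3 253.8] [42.5 72.5] 68.9
blueL side 594 zt 68.9 [644.  220.6] [108.1  43.9] 72.5
blueS scene 131 zt 39.3 [493.4 193.8] [21.6 48.3] 77.8
blueS side 165 zt 36.8 [493.7 177.4] [59.3 20.9] 60.4
hs scene 310 zt 31.3 [ 680.1 -128.6] [52.9 39.8] 1.6
hs side 202 zt 29.6 [ 686.5 -151.1] [37.3 89.6] 1.7
black scene 189 zt 42.4 [560.3  -3.5] [29.  49.9] 79.6
black side 169 zt 39.8 [566.8 -28.5] [82.  28.1] 86.2
term scene 162 zt 26.9 [441.4 120.8] [56.4 18.2] 5.7
term side 206 zt 24.1 [437.3 115.4] [64.9 26.5] 48.1
flux scene 287 zt 40.1 [676.5 -11.2] [48.2 31.2] 43.3
flux side 217 zt 37.6 [674.7 -25. ] [83.2 35.5] 67.8
reel scene 250 zt 40.0 [ 542.8 -114.3] [39.5 62.1] 83.5
reel side 197 zt 37.6 [ 538.  -133.9] [90.8 39.2] 58.0
```

View pics/c1.png

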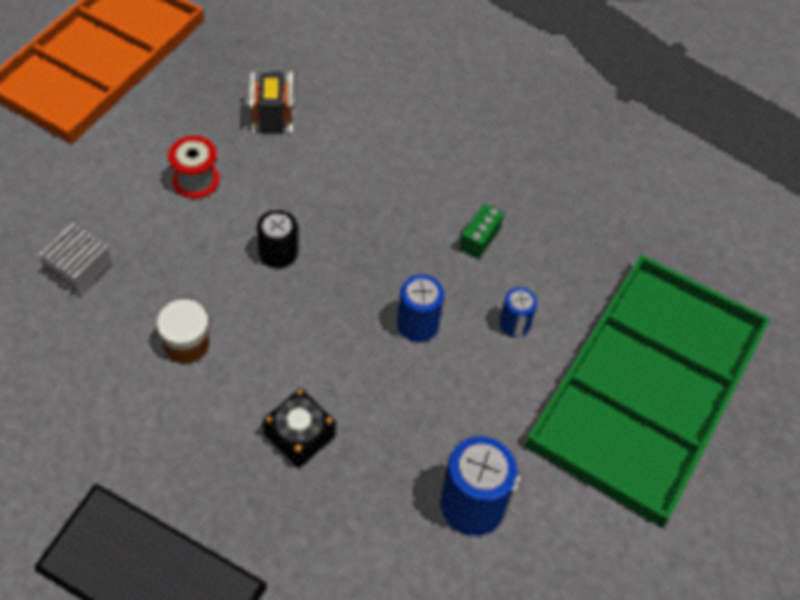

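```bash
cat >> h.py <<'E'
def top(X,x,y,h,rad=45,tol=3):
    """points of the flat top near (x,y), mm; X in m"""
    X=X*1000
    with np.errstate(invalid="ignore"):
        m=(np.hypot(X[...,0]-x,X[...,1]-y)<rad)&(abs(X[...,2]-h)<12)
        zt=np.percentile(X[m][:,2],80)
        m&=abs(X[...,2]-zt)<tol
    mm=cv2.morphologyEx(m.astype(np.uint8),cv2.MORPH_OPEN,np.ones((3,3)))
    N,L,st,_=cv2.connectedComponentsWithStats(mm);l=1+st[1:,4].argmax()
    T=X[L==l][:,:2].astype(np.float32)
    return zt,T,cv2.minAreaRect(T)
E
python3 - <<'E'
from h import *
S={n:load(f"pics/{n}0.npz") for n in["scene","side"]}
px={"transformer":(450,-110,40,45),"fan":(690,112,28,45),"blueM":(546,112,50,45),"blueL":(645,230,70,50),"blueS":(497,182,35,28),"hs":(680,-135,30,45),"black":(560,-12,40,40),"term":(449,121,24,35),"flux":(680,-20,38,40),"reel":(552,-115,38,40)}
for n,(x,y,h,rad) in px.items():
  for c in S:
    zt,T,a=top(S[c][1],x,y,h,rad)
    print(n,c,len(T),round(zt,1),"mean",T.mean(0).round(1),"rect",np.round(a[0],1),np.round(a[1],1),round(a[2],1))
E
```

```text
transformer scene 71 41.0 mean [ 444.9 -117.2] rect [ 445.3 -115.9] [29.  18.6] 39.5
transformer side 125 38.2 mean [ 451.5 -107. ] rect [ 449.4 -107.9] [43.6 30.9] 44.0
fan scene 304 29.3 mean [690.9 113. ] rect [690.3 113.2] [36.1 38.7] 81.1
fan side 324 27.7 mean [689.9 117. ] rect [690.7 114.6] [41.5 40.6] 80.5
blueM scene 152 51.1 mean [552.4 127.4] rect [552.6 128.2] [28.2 31.4] 78.4
blueM side 212 49.1 mean [553.5 130.7] rect [553.1 129.7] [31.7 34.4] 3.1
blueL scene 490 69.5 mean [655.2 247.4] rect [653.5 247. ] [45.  44.4] 34.5
blueL side 528 68.2 mean [654.6 250.1] rect [654.5 249.4] [44.8 46.2] 8.8
blueS scene 85 37.9 mean [503.5 189.3] rect [503.2 189.5] [23.3 20. ] 85.9
blueS side 136 35.8 mean [504.6 192.4] rect [504.6 191.2] [23.6 22. ] 90.0Traceback (most recent call last):
  File "<stdin>", line 6, in <module>
  File "h.py", line 19, in top
    N,L,st,_=cv2.connectedComponentsWithStats(mm);l=1+st[1:,4].argmax()
                                                      ~~~~~~~~~~~~~~~^^
ValueError: attempt to get argmax of an empty sequence
```

servo_tool(turn=[[0,0,0],[0,0,0],[0,0,0],[0,0,0],[0,0,0],[0,0,0],[0,0,0],[0,0,0]], slide=[[8.3,-8.6,0],[8.3,-8.6,0],[8.3,-8.6,0],[8.3,-8.6,0],[8.3,-8.6,0],[8.3,-8.6,0],[10,-13,0],[10,-13,0]], hand=[1,1,1,1,1,1,1,1])

```text
clock: 1.15
tcp_pos: [0.4464, 0.2813, 0.2312]
orientation: [0.355, 3.121, -0.0]
contact_force: [0.9, -0.1, -0.7]
grip_width: 0.0851
gripper_force: 0.0
```

servo_tool(turn=[[0,0,0],[0,0,0],[0,0,0],[0,0,0],[0,0,0],[0,0,0],[0,0,0],[0,0,0]], slide=[[0,-12.8,-0.7],[0,-12.8,-0.7],[0,-12.8,-0.7],[0,-12.8,-0.7],[0,-12.8,-0.7],[0,-12.8,-0.7],[0,-12.8,-0.7],[0,-12.8,-0.7]], hand=[1,1,1,1,1,1,1,1])

```text
clock: 2.15
tcp_pos: [0.4457, -0.101, 0.2102]
orientation: [-0.358, -3.121, -0.0]
contact_force: [0.4, 1.6, 0.6]
grip_width: 0.0854
gripper_force: 0.0
```

```bash
cat >> h.py <<'E'
def wrist(tag):
    from bench import r
    o=r.get_obs();c=r.get_calibration("wrist");p,d=r.grab_frame("wrist")
    k=[c["fovy"],c["cx"],c["cy"]]
    np.savez(f"pics/{tag}.npz",p=p,d=d,R=c["R"],t=c["t"],k=k)
    cv2.imwrite(f"pics/{tag}.png",p[:,:,::-1])
    import scipy.spatial.transform as st
    y=st.Rotation.from_rotvec(o["orientation"]).as_matrix()[:,1]
    print("tcp",(o["tcp_pos"]*1e3).round(1),"close deg",round(np.degrees(np.arctan2(y[1],y[0]))%180,1),"j",o["joints"].round(2),"clk",o["clock"],"w",o["grip_width"])
    return p,cloud(p,d,np.array(c["R"]),np.array(c["t"]),k)
def rep(X,x,y,h,rad=45,tol=3):
    zt,T,a=top(X,x,y,h,rad,tol);print(len(T),round(zt,1),"mean",T.mean(0).round(1),"rect",np.round(a[0],1),np.round(a[1],1),round(a[2],1))
E
python3 - <<'E'
from h import *
p,X=wrist("w1")
rep(X,449,-110,40)
E
```

```text
tcp [ 445.7 -101.   210.2] close deg 76.9 j [-0.33  0.14  0.47  2.1  -0.08  0.91  1.52] clk 2.15 w 0.08538847585292157
1451 40.5 mean [ 448.1 -110.4] rect [ 448.7 -110.3] [42.1 22.6] 39.0
```

View pics/w1.png

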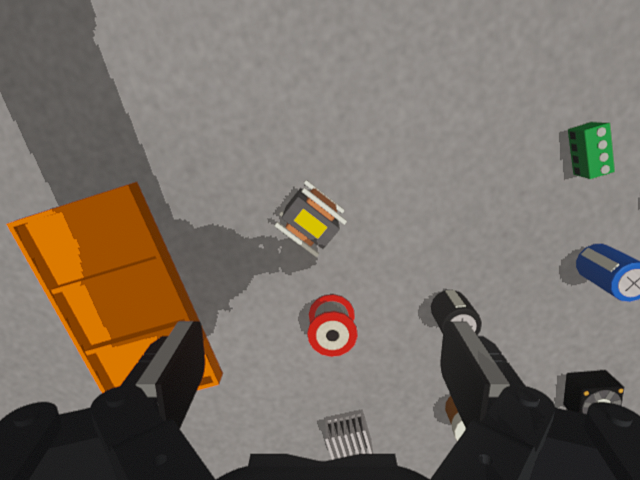

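servo_tool(turn=[[0,0,-7.6],[0,0,-7.6],[0,0,-7.6],[0,0,-7.6],[0,0,-7.6],[0,0,-7.6],[0,0,-7.6]], slide=[[0.09,-0.3,-1],[0.09,-0.3,-2],[0.09,-0.3,-3],[0.09,-0.3,-4],[0.09,-0.3,-4],[0.09,-0.3,-4],[0.09,-0.3,-4]], hand=[1,1,1,1,1,1,1])

```text
clock: 3.08
tcp_pos: [0.4496, -0.1095, 0.0915]
orientation: [1.349, 2.835, 0.002]
contact_force: [0.3, -0.3, -0.3]
grip_width: 0.0852
gripper_force: 0.0
```

servo_tool(turn=[[0,0,0],[0,0,0],[0,0,0],[0,0,0],[0,0,0],[0,0,0],[0,0,0],[0,0,0]], slide=[[-0.02,0,-1],[-0.02,0,-2],[-0.02,0,-2.85],[-0.02,0,-2.85],[-0.02,0,-2.85],[-0.02,0,-2.85],[-0.02,0,-2.85],[-0.02,0,-2.85]], hand=[1,1,1,1,0,0,0,0], squeeze=40)

```text
clock: 4.08
tcp_pos: [0.4487, -0.1099, 0.0059]
orientation: [1.352, 2.834, 0.002]
contact_force: [-1.3, -0.1, 8.1]
grip_width: 0.0413
gripper_force: 40.2
```

servo_tool(turn=[[0,0,0],[0,0,2],[0,0,5],[0,0,7],[0,0,9],[0,0,11],[0,0,11],[0,0,11]], slide=[[0,0,1],[0,0,2.5],[0,-0.5,4],[0,-2,4],[-0.3,-3.5,4],[-0.6,-5,4],[-0.6,-6.4,4],[-0.6,-6.4,4]], hand=[0,0,0,0,0,0,0,0])

```text
clock: 5.08
tcp_pos: [0.4289, -0.3057, 0.1255]
orientation: [-0.101, 3.139, -0.004]
contact_force: [-0.1, 0.7, -3.0]
grip_width: 0.0414
gripper_force: 41.6
```

Run:
```python
from h import *
P,X=load("pics/w1.npz")
p2,X2=wrist("w2")
for P,X in((P,X),(p2,X2)):
    m=cv2.inRange(cv2.cvtColor(P,cv2.COLOR_RGB2HSV),(3,170,40),(16,255,255))
    Q=X[m>0]*1000;T=Q[(Q[:,2]>14)&(Q[:,2]<22)]
    print(len(T),np.percentile(Q[:,2],[3,50,97]),cv2.minAreaRect(T[:,:2].astype(np.float32)))
```

```text
tcp [ 428.9 -305.7  125.5] close deg 93.7 j [ 0.21  0.38  0.36  2.03 -0.19  0.76  2.32] clk 5.075 w 0.04144760258196878
3479 [nan nan nan] ((568.2813720703125, -227.71824645996094), (431.94775390625, 194.8614501953125), 39.751197814941406)
2019 [nan nan nan] ((494.33990478515625, -299.2079162597656), (203.85182189941406, 112.01678466796875), 3.996091365814209)
```

View pics/w2.png

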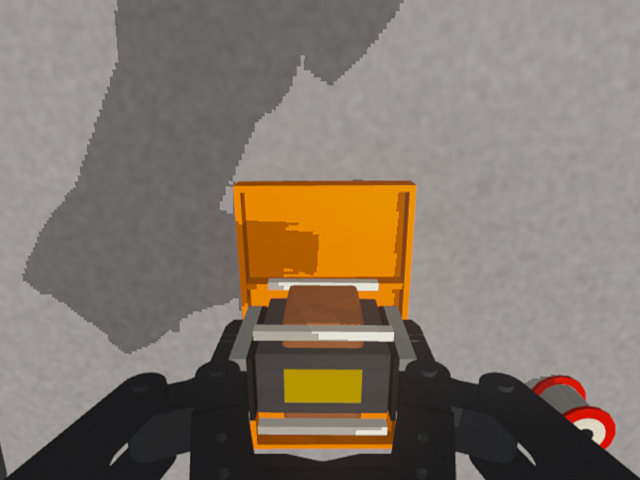

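servo_tool(turn=[[0,0,0],[0,0,0],[0,0,0],[0,0,0],[0,0,0],[0,0,0],[0,0,0]], slide=[[0,0.06,-1],[0,0.06,-2],[0,0.06,-3],[0,0.06,-3.5],[0,0.06,-3.75],[0,0.06,-3.81],[0,0.06,-3.82]], hand=[0,0,0,0,0,0,0])

```text
clock: 6.0
tcp_pos: [0.4304, -0.3003, 0.0109]
orientation: [-0.11, 3.139, -0.001]
contact_force: [-0.5, -0.4, -1.6]
grip_width: 0.0416
gripper_force: 41.8
```

servo_tool(turn=[[0,0,0],[0,0,0],[0,0,0]], slide=[[0,-0.1,-0.03],[0,-0.1,-0.05],[0,-0.1,-0.05]], hand=[0,0,0])

```text
clock: 6.38
tcp_pos: [0.4304, -0.3031, 0.01]
orientation: [-0.11, 3.138, 0.001]
contact_force: [-1.5, 2.4, 11.0]
grip_width: 0.0414
gripper_force: 43.1
```

servo_tool(turn=[[0,0,0],[0,0,0],[0,0,0],[0,0,0],[0,0,0],[0,0,0],[0,0,0]], slide=[[0,0,0],[0,0,0],[0,0,0],[0,0,0.5],[0,0,2],[0,0,4],[0,0,5.5]], hand=[0.64,0.64,0.64,0.64,0.64,0.64,1])

```text
clock: 7.25
tcp_pos: [0.4301, -0.3035, 0.177]
orientation: [-0.109, 3.138, -0.002]
contact_force: [0.4, -0.1, 0.1]
grip_width: 0.0717
gripper_force: 0.0
```

servo_tool(turn=[[0,0,-2.6],[0,0,-2.6],[0,0,-2.6],[0,0,-2.6],[0,0,-2.6],[0,0,-2.6],[0,0,-2.6],[0,0,-2.6]], slide=[[8.6,13.9,0.7],[8.6,13.9,0.7],[8.6,13.9,0.7],[8.6,13.9,0.7],[8.6,13.9,0.7],[8.6,13.9,0.7],[8.6,13.9,0.7],[8.6,13.9,0.7]], hand=[1,1,1,1,1,1,1,1])

```text
clock: 8.25
tcp_pos: [0.6887, 0.1159, 0.196]
orientation: [0.246, 3.131, 0.0]
contact_force: [0.9, -0.7, -0.3]
grip_width: 0.0856
gripper_force: 0.0
```

Run:
```python
from h import *
p,X=wrist("w3")
rep(X,690,114,28)
rep(X,690,114,28,tol=5)
```

```text
tcp [688.7 115.9 196. ] close deg 81.0 j [-0.47  0.56  0.31  1.54 -0.19  1.07  1.31] clk 8.25 w 0.08557854023709283
2454 29.3 mean [688.  115.3] rect [688.8 115.4] [39.6 39.7] 82.0
2569 29.3 mean [687.7 115.6] rect [688.7 115.3] [40.  40.4] 82.2
```

View pics/w3.png

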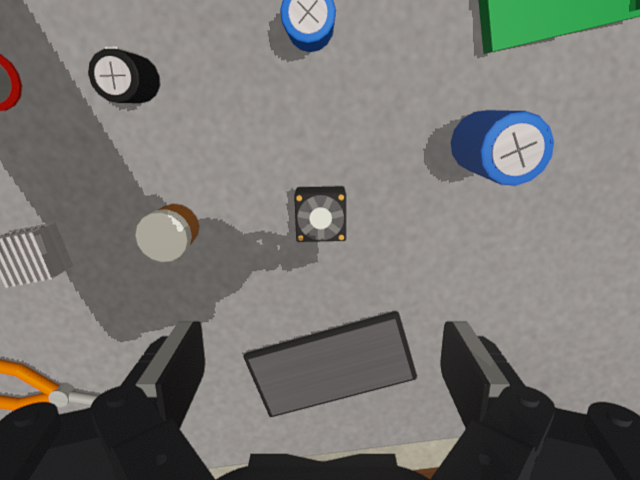

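servo_tool(turn=[[0,0,0.2],[0,0,0.2],[0,0,0.2],[0,0,0.2],[0,0,0.2],[0,0,0.2],[0,0,0.2],[0,0,0.2]], slide=[[0,-0.02,-2],[0,-0.02,-4],[0,-0.02,-5.5],[0,-0.02,-6.2],[0,-0.02,-6.4],[0,-0.02,-6.4],[0,-0.02,-6.4],[0,-0.02,-6.4]], hand=[1,1,1,1,1,1,0,0], squeeze=30)

```text
clock: 9.3
tcp_pos: [0.6888, 0.1135, 0.0042]
orientation: [0.219, 3.132, 0.001]
contact_force: [-0.0, 0.3, 0.4]
grip_width: 0.0517
gripper_force: 0.0
```

servo_tool(turn=[[0,0,0],[0,0,0]], slide=[[0,0,0],[0,0,0]], hand=[0,0])

```text
clock: 9.55
tcp_pos: [0.6886, 0.1135, 0.0038]
orientation: [0.219, 3.133, 0.001]
contact_force: [-1.2, 0.5, 5.7]
grip_width: 0.0393
gripper_force: 32.1
```

Run:
```python
from h import *
P,X=load("pics/w3.npz")
rep(X,553,129,50); rep(X,566,-3,40)
```

```text
1934 51.1 mean [555.7 128.6] rect [556.9 128.5] [33.7 23.2] 81.5
2203 40.7 mean [566.9  -5.4] rect [566.9  -5.8] [33.9 34.1] 21.0
```

servo_tool(turn=[[0,0,0],[0,0,0],[0,0,2.4],[0,0,2.4],[0,0,2.4],[0,0,2.4],[0,0,2.4],[0,0,2.4]], slide=[[0,0,1],[0,0,2.5],[-0.4,-1,4],[-6.5,-13.7,4],[-6.5,-13.7,4],[-6.5,-13.7,4],[-6.5,-13.7,4],[-6.5,-13.7,4]], hand=[0,0,0,0,0,0,0,0])

```text
clock: 10.55
tcp_pos: [0.5395, -0.2001, 0.1228]
orientation: [-0.11, 3.139, -0.0]
contact_force: [0.3, -0.3, -0.4]
grip_width: 0.0396
gripper_force: 31.3
```

servo_tool(turn=[[0,0,0],[0,0,0],[0,0,0],[0,0,0],[0,0,0]], slide=[[-1.2,-2.6,0],[-1.4,-3.1,0],[-1.4,-3.1,-0.5],[-1.4,-3.1,-1],[-1.4,-3.1,-1]], hand=[0,0,0,0,0])

```text
clock: 11.18
tcp_pos: [0.4983, -0.2891, 0.0909]
orientation: [0.114, -3.137, -0.004]
contact_force: [-0.0, 0.6, -0.4]
grip_width: 0.0394
gripper_force: 31.3
```

servo_tool(turn=[[0,0,0],[0,0,0],[0,0,0],[0,0,0],[0,0,0],[0,0,0],[0,0,0],[0,0,0]], slide=[[-0.13,-0.3,-0.5],[-0.13,-0.32,-1.5],[-0.13,-0.32,-2.2],[-0.13,-0.32,-2.55],[-0.13,-0.32,-2.65],[-0.13,-0.32,-2.7],[-0.13,-0.32,-2.74],[-0.13,-0.32,-2.74]], hand=[0,0,0,0,0,0,0,0])

```text
clock: 12.18
tcp_pos: [0.495, -0.3011, 0.0109]
orientation: [-0.11, 3.139, -0.0]
contact_force: [0.6, -0.3, -0.5]
grip_width: 0.0391
gripper_force: 31.3
```

servo_tool(turn=[[0,0,0],[0,0,0],[0,0,0],[0,0,0]], slide=[[0,0.05,-0.05],[0,0.05,-0.09],[0,0.05,-0.12],[0,0.05,-0.12]], hand=[0,0,0,0])

```text
clock: 12.68
tcp_pos: [0.4948, -0.2993, 0.0077]
orientation: [-0.11, 3.14, 0.001]
contact_force: [-2.1, 2.4, 9.7]
grip_width: 0.0398
gripper_force: 32.4
```

servo_tool(turn=[[0,0,0],[0,0,0],[0,0,0],[0,0,0],[0,0,0],[0,0,0],[0,0,0],[0,0,0]], slide=[[0,0,0],[0,0,0],[0,0,0],[0,0,0.5],[0,0,2],[0,0,4],[0,0,5.8],[0.6,1.5,5.8]], hand=[0.64,0.64,0.64,0.64,0.64,0.64,1,1])

```text
clock: 13.68
tcp_pos: [0.514, -0.2598, 0.1872]
orientation: [-0.096, 3.131, -0.009]
contact_force: [0.3, 0.3, -1.3]
grip_width: 0.0852
gripper_force: 0.0
```

servo_tool(turn=[[0,0,0],[0,0,0],[0,0,0],[0,0,0],[0,0,0],[0,0,0],[0,0,0],[0,0,0]], slide=[[1.4,12.9,0.7],[1.4,12.9,0.7],[1.4,12.9,0.7],[1.4,12.9,0.7],[1.4,12.9,0.7],[1.4,12.9,0.7],[1.4,12.9,0.7],[1.4,12.9,0.7]], hand=[1,1,1,1,1,1,1,1])

```text
clock: 14.68
tcp_pos: [0.5547, 0.1331, 0.2024]
orientation: [-0.113, 3.139, -0.0]
contact_force: [0.3, -1.4, 0.6]
grip_width: 0.0854
gripper_force: 0.0
```

Run:
```python
from h import *
p,X=wrist("w4")
rep(X,553,129,50)
```

```text
tcp [554.7 133.1 202.4] close deg 94.1 j [-0.47  0.34  0.16  1.85 -0.06  0.96  1.36] clk 14.675 w 0.08540775055870176
1629 50.9 mean [550.9 129.2] rect [551.5 129.2] [33.8 34. ] 83.2
```

View pics/w4.png

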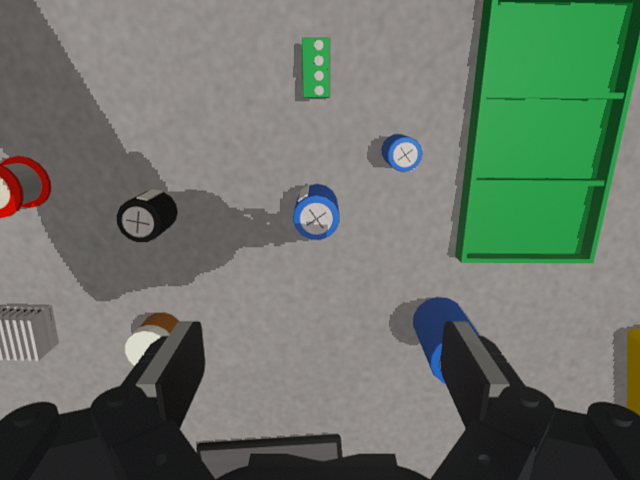

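servo_tool(turn=[[0,0,0],[0,0,0],[0,0,0],[0,0,0]], slide=[[-0.09,-0.13,-1.8],[-0.09,-0.13,-3.4],[-0.09,-0.13,-4],[-0.09,-0.13,-4]], hand=[1,1,1,1])

```text
clock: 15.22
tcp_pos: [0.5518, 0.1269, 0.0816]
orientation: [0.106, -3.138, 0.002]
contact_force: [0.4, -0.2, 0.2]
grip_width: 0.0856
gripper_force: 0.0
```

servo_tool(turn=[[0,0,0],[0,0,0],[0,0,0],[0,0,0],[0,0,0],[0,0,0],[0,0,0],[0,0,0]], slide=[[0,0.06,-1],[0,0.06,-2],[0,0.06,-2.5],[0,0.06,-2.5],[0,0.06,-2.5],[0,0.06,-2.5],[0,0.06,-2.5],[0,0.06,-2.5]], hand=[1,1,1,1,0,0,0,0], squeeze=30)

```text
clock: 16.23
tcp_pos: [0.5526, 0.1305, 0.0078]
orientation: [-0.11, 3.139, 0.001]
contact_force: [-1.9, 0.6, 5.6]
grip_width: 0.0341
gripper_force: 29.5
```

servo_tool(turn=[[0,0,0],[0,0,0],[0,0,0],[0,0,0],[0,0,0],[0,0,0],[0,0,0],[0,0,0]], slide=[[0,0,1],[0,0,2.5],[0.1,-1,4],[0.1,-14,4],[0.1,-14,4],[0.1,-14,4],[0.1,-14,4],[0.1,-14,4]], hand=[0,0,0,0,0,0,0,0])

```text
clock: 17.23
tcp_pos: [0.5548, -0.2139, 0.1271]
orientation: [-0.11, 3.139, 0.0]
contact_force: [1.1, -0.1, -0.5]
grip_width: 0.0341
gripper_force: 30.1
```

servo_tool(turn=[[0,0,0],[0,0,0],[0,0,0],[0,0,0],[0,0,0]], slide=[[0.1,-1.8,0],[0.1,-2.4,0],[0.1,-2.4,-0.5],[0.1,-2.4,-0.5],[0.1,-2.4,-0.5]], hand=[0,0,0,0,0])

```text
clock: 17.85
tcp_pos: [0.5584, -0.2815, 0.1114]
orientation: [0.115, -3.139, -0.002]
contact_force: [0.3, -0.0, -0.4]
grip_width: 0.0344
gripper_force: 30.1
```

servo_tool(turn=[[0,0,0],[0,0,0],[0,0,0],[0,0,0],[0,0,0],[0,0,0]], slide=[[0.06,-0.4,-0.3],[0.06,-0.4,-1.3],[0.06,-0.4,-2.3],[0.06,-0.4,-2.8],[0.06,-0.4,-2.9],[0.06,-0.4,-2.9]], hand=[0,0,0,0,0,0])

```text
clock: 18.6
tcp_pos: [0.5604, -0.2965, 0.0256]
orientation: [-0.11, 3.139, -0.001]
contact_force: [-0.9, 0.5, 0.1]
grip_width: 0.0342
gripper_force: 30.1
```

servo_tool(turn=[[0,0,0],[0,0,0],[0,0,0],[0,0,0],[0,0,0],[0,0,0],[0,0,0]], slide=[[0,0.05,-0.2],[0,0.05,-0.33],[0,0.05,-0.41],[0,0.05,-0.45],[0,0.05,-0.48],[0,0.05,-0.48],[0,0.05,-0.48]], hand=[0,0,0,0,0,0,0])

```text
clock: 19.48
tcp_pos: [0.5598, -0.2945, 0.0118]
orientation: [-0.11, 3.14, 0.001]
contact_force: [-4.1, 2.5, 11.4]
grip_width: 0.0342
gripper_force: 31.2
```

servo_tool(turn=[[0,0,0],[0,0,0],[0,0,0],[0,0,0],[0,0,0],[0,0,0],[0,0,0],[0,0,0]], slide=[[0,0,0],[0,0,0],[0,0,0],[0,0,0.5],[0,0,2],[0,0,4],[0.3,0.4,6],[2,2.5,6.2]], hand=[0.6,0.6,0.6,0.6,0.6,0.6,1,1])

```text
clock: 20.48
tcp_pos: [0.609, -0.2402, 0.2027]
orientation: [-0.095, 3.131, -0.01]
contact_force: [2.2, 0.6, -0.6]
grip_width: 0.0843
gripper_force: 0.0
```

servo_tool(turn=[[0,0,0],[0,0,0],[0,0,0],[0,0,0]], slide=[[2.4,3.4,0],[2.4,3.4,0],[2.4,3.4,0],[2.4,3.4,0]], hand=[1,1,1,1])

```text
clock: 20.98
tcp_pos: [0.6798, -0.1327, 0.1957]
orientation: [0.11, -3.14, 0.001]
contact_force: [-0.6, -0.1, 0.4]
grip_width: 0.0858
gripper_force: 0.0
```

Run:
```python
from h import *
p,X=wrist("w5")
Y=X*1000
with np.errstate(invalid="ignore"): m=(np.hypot(Y[...,0]-683,Y[...,1]+133)<50)&(Y[...,2]>22)&(Y[...,2]<36)
T=Y[m];T=T[np.isfinite(T[:,0])]
print(len(T),T.mean(0),np.percentile(T,[2,98],axis=0),cv2.minAreaRect(T[:,:2].astype(np.float32)))
```

```text
tcp [ 679.8 -132.7  195.7] close deg 94.0 j [-0.04  0.54  0.21  1.55 -0.12  1.06  1.84] clk 20.975 w 0.0858246296124301
1283 [ 684.3763212  -127.60185916   29.51468241] [[ 665.38842112 -147.90020767   23.55043168]
 [ 704.4694027  -108.49848667   31.34896709]] ((685.3450927734375, -128.1304931640625), (40.43839645385742, 40.109947204589844), 1.8559426069259644)
```

View pics/w5.png

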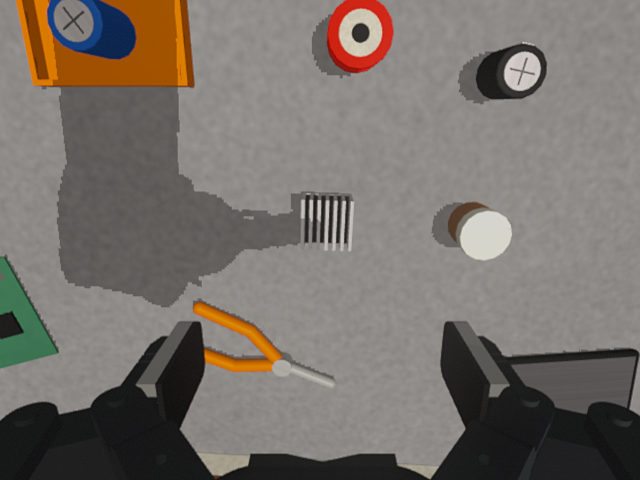

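servo_tool(turn=[[0,0,-0.4],[0,0,-0.4],[0,0,-0.4],[0,0,-0.4],[0,0,-0.4]], slide=[[0.12,0.12,-1.8],[0.12,0.12,-3.4],[0.12,0.12,-4],[0.12,0.12,-4],[0.12,0.12,-4]], hand=[1,1,1,1,1])

```text
clock: 21.65
tcp_pos: [0.6851, -0.1295, 0.0775]
orientation: [-0.053, 3.138, -0.001]
contact_force: [0.2, 0.7, 0.1]
grip_width: 0.0851
gripper_force: 0.0
```

servo_tool(turn=[[0,0,0],[0,0,0],[0,0,0],[0,0,0],[0,0,0],[0,0,0],[0,0,0],[0,0,0]], slide=[[0,0.05,-1],[0,0.05,-2],[0,0.05,-2.45],[0,0.05,-2.45],[0,0.05,-2.45],[0,0.05,-2.45],[0,0.05,-2.45],[0,0.05,-2.45]], hand=[1,1,1,1,0,0,0,0], squeeze=30)

```text
clock: 22.65
tcp_pos: [0.6845, -0.1273, 0.0028]
orientation: [-0.055, 3.139, -0.0]
contact_force: [-1.9, -0.2, 5.5]
grip_width: 0.0393
gripper_force: 32.2
```

Run:
```python
from h import *
P,X=load("pics/w4.npz")
m=cv2.inRange(cv2.cvtColor(P,cv2.COLOR_RGB2HSV),(50,120,40),(80,255,255));m[:,:440]=0
Q=X[m>0]*1000;Q=Q[np.isfinite(Q[:,0])];T=Q[(Q[:,2]>14)&(Q[:,2]<22)]
print(len(T),np.percentile(Q[:,2],[3,50,97]),T.min(0),T.max(0),cv2.minAreaRect(T[:,:2].astype(np.float32)))
```

```text
5989 [ 2.93989687  4.61990204 18.49995095] [393.93850401 240.75139884  14.00047042] [590.01388667 365.84108937  20.96595394] ((488.4818420410156, 303.4781494140625), (196.9343719482422, 113.39856719970703), 3.794565439224243)
```

servo_tool(turn=[[0,0,0],[0,0,0],[0,0,0.4],[0,0,0.4],[0,0,0.4],[0,0,0.4],[0,0,0.4],[0,0,0.4]], slide=[[0,0,1],[0,0,2.5],[-0.4,1,4],[-6.5,14.2,4],[-6.5,14.2,4],[-6.5,14.2,4],[-6.5,14.2,4],[-6.5,14.2,4]], hand=[0,0,0,0,0,0,0,0])

```text
clock: 23.65
tcp_pos: [0.5394, 0.1884, 0.1217]
orientation: [-0.11, 3.14, 0.0]
contact_force: [0.5, 0.8, -0.6]
grip_width: 0.0395
gripper_force: 31.5
```

servo_tool(turn=[[0,0,0],[0,0,0],[0,0,0],[0,0,0]], slide=[[-0.8,1.8,0],[-1.4,3,0],[-1.4,3,0],[-1.4,3,0]], hand=[0,0,0,0])

```text
clock: 24.15
tcp_pos: [0.4987, 0.2759, 0.1215]
orientation: [0.109, -3.14, 0.001]
contact_force: [-0.2, -1.0, -1.1]
grip_width: 0.0396
gripper_force: 31.5
```

Run:
```python
from h import *
P,X=wrist("w6")
m=cv2.inRange(cv2.cvtColor(P,cv2.COLOR_RGB2HSV),(50,120,40),(80,255,255))
Q=X[m>0]*1000;Q=Q[np.isfinite(Q[:,0])&(Q[:,1]>235)];T=Q[(Q[:,2]>14)&(Q[:,2]<22)]
print(len(T),np.percentile(Q[:,2],[3,50,97]),T.min(0),T.max(0),cv2.minAreaRect(T[:,:2].astype(np.float32)))
```

```text
tcp [498.7 275.9 121.5] close deg 94.0 j [-0.73  0.44  0.14  1.92 -0.08  0.79  1.1 ] clk 24.15 w 0.03962023640308578
8030 [ 2.90223325  4.38044125 18.53636366] [381.73589976 240.91605473  14.00175448] [580.92493273 365.08409512  20.54500258] ((485.0066223144531, 303.229736328125), (199.69384765625, 112.03709411621094), 3.893589973449707)
```

View pics/w6.png

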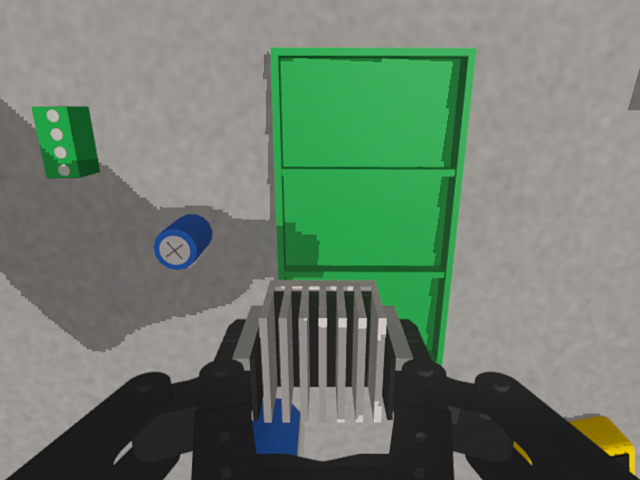

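servo_tool(turn=[[0,0,0],[0,0,0],[0,0,0],[0,0,0],[0,0,0],[0,0,0]], slide=[[-0.38,0.8,0],[-0.38,0.8,-0.8],[-0.38,0.8,-1.8],[-0.38,0.8,-2.8],[-0.38,0.8,-2.8],[-0.38,0.8,-2.8]], hand=[0,0,0,0,0,0])

```text
clock: 24.95
tcp_pos: [0.4883, 0.3, 0.0385]
orientation: [-0.107, 3.139, 0.0]
contact_force: [0.6, -0.5, -1.0]
grip_width: 0.0396
gripper_force: 31.5
```

servo_tool(turn=[[0,0,0],[0,0,0],[0,0,0],[0,0,0],[0,0,0],[0,0,0],[0,0,0]], slide=[[-0.07,0.09,-0.4],[-0.07,0.09,-0.75],[-0.07,0.09,-0.92],[-0.07,0.09,-1.0],[-0.07,0.09,-1.05],[-0.07,0.09,-1.08],[-0.07,0.09,-1.08]], hand=[0,0,0,0,0,0,0])

```text
clock: 25.82
tcp_pos: [0.4849, 0.3032, 0.0067]
orientation: [0.11, -3.139, -0.0]
contact_force: [-5.5, -2.6, 15.8]
grip_width: 0.0391
gripper_force: 33.3
```

servo_tool(turn=[[0,0,0],[0,0,0],[0,0,0],[0,0,0],[0,0,0],[0,0,0],[0,0,0],[0,0,0]], slide=[[0,0,0.02],[0,0,0.02],[0,0,0.02],[0,0,0.5],[0,0,2],[0,0,4],[0.2,-0.6,6],[1,-2.6,6.4]], hand=[0.64,0.64,0.64,0.64,0.64,0.64,1,1])

```text
clock: 26.82
tcp_pos: [0.5154, 0.2327, 0.2022]
orientation: [-0.121, 3.132, 0.01]
contact_force: [0.6, -0.7, -0.4]
grip_width: 0.0852
gripper_force: 0.0
```

servo_tool(turn=[[0,0,0],[0,0,0],[0,0,0],[0,0,0],[0,0,0],[0,0,0]], slide=[[1.9,-8.2,0],[1.9,-8.2,0],[1.9,-8.2,0],[1.9,-8.2,0],[1.9,-8.2,0],[1.9,-8.2,0]], hand=[1,1,1,1,1,1])

```text
clock: 27.58
tcp_pos: [0.5707, -0.0172, 0.1971]
orientation: [-0.109, 3.139, 0.001]
contact_force: [0.3, 1.2, 0.2]
grip_width: 0.0853
gripper_force: 0.0
```

Run:
```python
from h import *
p,X=wrist("w7")
rep(X,567,-5,40)
```

```text
tcp [570.7 -17.2 197.1] close deg 94.0 j [-0.3   0.35  0.28  1.86 -0.12  0.95  1.67] clk 27.575 w 0.08526924022761212
1588 41.0 mean [566.   -6.3] rect [566.3  -6.2] [33.9 33.2] 5.3
```

servo_tool(turn=[[0,0,0],[0,0,0],[0,0,0],[0,0,0],[0,0,0]], slide=[[-0.14,0.4,-1.5],[-0.14,0.4,-3],[-0.14,0.4,-4],[-0.14,0.4,-4],[-0.14,0.4,-4]], hand=[1,1,1,1,1])

```text
clock: 28.25
tcp_pos: [0.5674, -0.0043, 0.0778]
orientation: [-0.112, 3.138, 0.001]
contact_force: [0.7, 0.3, -0.2]
grip_width: 0.0855
gripper_force: 0.0
```

servo_tool(turn=[[0,0,0],[0,0,0],[0,0,0],[0,0,0],[0,0,0],[0,0,0],[0,0,0],[0,0,0]], slide=[[-0.03,-0.05,-1],[-0.03,-0.05,-2],[-0.03,-0.05,-2.4],[-0.03,-0.05,-2.4],[-0.03,-0.05,-2.4],[-0.03,-0.05,-2.4],[-0.03,-0.05,-2.4],[-0.03,-0.05,-2.4]], hand=[1,1,1,1,0,0,0,0], squeeze=30)

```text
clock: 29.25
tcp_pos: [0.5662, -0.0069, 0.0054]
orientation: [-0.11, 3.139, 0.0]
contact_force: [-0.9, 0.3, 6.9]
grip_width: 0.0342
gripper_force: 29.5
```

servo_tool(turn=[[0,0,0],[0,0,0],[0,0,0],[0,0,0],[0,0,0],[0,0,0],[0,0,0],[0,0,0]], slide=[[0,0,1],[0,0,2.5],[-0.4,0.8,4],[-4.8,10.1,4],[-4.8,10.1,4],[-4.8,10.1,4],[-4.8,10.1,4],[-4.8,10.1,4]], hand=[0,0,0,0,0,0,0,0])

```text
clock: 30.25
tcp_pos: [0.4205, 0.2978, 0.1248]
orientation: [-0.11, 3.139, 0.001]
contact_force: [0.7, 0.2, -1.0]
grip_width: 0.0339
gripper_force: 30.1
```

servo_tool(turn=[[0,0,0],[0,0,0],[0,0,0]], slide=[[0,0,0],[0,0,0],[0,0,0]], hand=[0,0,0])

```text
clock: 30.62
tcp_pos: [0.4225, 0.2942, 0.1245]
orientation: [-0.105, 3.14, -0.001]
contact_force: [-0.0, -0.1, -1.4]
grip_width: 0.0345
gripper_force: 30.2
```

servo_tool(turn=[[0,0,0],[0,0,0],[0,0,0],[0,0,0],[0,0,0],[0,0,0]], slide=[[-0.07,0.14,-1],[-0.07,0.14,-2],[-0.07,0.14,-3],[-0.07,0.14,-3.4],[-0.07,0.14,-3.4],[-0.07,0.14,-3.4]], hand=[0,0,0,0,0,0])

```text
clock: 31.38
tcp_pos: [0.4205, 0.3003, 0.0235]
orientation: [-0.109, 3.138, 0.002]
contact_force: [0.1, 0.8, -0.3]
grip_width: 0.034
gripper_force: 30.2
```

servo_tool(turn=[[0,0,0],[0,0,0],[0,0,0],[0,0,0],[0,0,0],[0,0,0],[0,0,0]], slide=[[0,-0.03,-0.2],[0,-0.03,-0.33],[0,-0.03,-0.41],[0,-0.03,-0.45],[0,-0.03,-0.48],[0,-0.03,-0.48],[0,-0.03,-0.48]], hand=[0,0,0,0,0,0,0])

```text
clock: 32.25
tcp_pos: [0.4194, 0.2993, 0.0093]
orientation: [0.11, -3.139, -0.0]
contact_force: [-4.9, -2.5, 15.8]
grip_width: 0.0342
gripper_force: 31.8
```

Contact made; release, retreat and check the scene.

servo_tool(turn=[[0,0,0],[0,0,0],[0,0,0],[0,0,0],[0,0,0],[0,0,0],[0,0,0],[0,0,0]], slide=[[0,0,0.02],[0,0,0.02],[0,0,0.02],[0,0,0.5],[0,0,2],[0,0,4],[0,0,6],[0,0,7]], hand=[0.6,0.6,0.6,0.6,0.6,0.6,0.8,1])

```text
clock: 33.25
tcp_pos: [0.4207, 0.2999, 0.2226]
orientation: [-0.109, 3.136, 0.006]
contact_force: [0.4, 0.5, -0.7]
grip_width: 0.0835
gripper_force: 0.0
```

servo_tool(turn=[[0,0,0],[0,0,0],[0,0,0],[0,0,0],[0,0,0]], slide=[[0,7,1],[0,7,1],[0,7,1],[0,7,1],[0,7,1]], hand=[1,1,1,1,1])

```text
clock: 33.88
tcp_pos: [0.4185, 0.5112, 0.2487]
orientation: [-0.115, 3.139, 0.001]
contact_force: [-0.3, -0.4, 0.5]
grip_width: 0.0856
gripper_force: 0.0
```

Run:
```python
from bench import r
import cv2,numpy as np
p,_=r.grab_frame("scene");q,_=r.grab_frame("side")
cv2.imwrite("pics/f1.png",cv2.resize(p[120:390,160:520],(800,600))[:,:,::-1])
cv2.imwrite("pics/f2.png",cv2.resize(q[160:430,150:510],(800,600))[:,:,::-1])
```

```text
(no output)
```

View pics/f1.png

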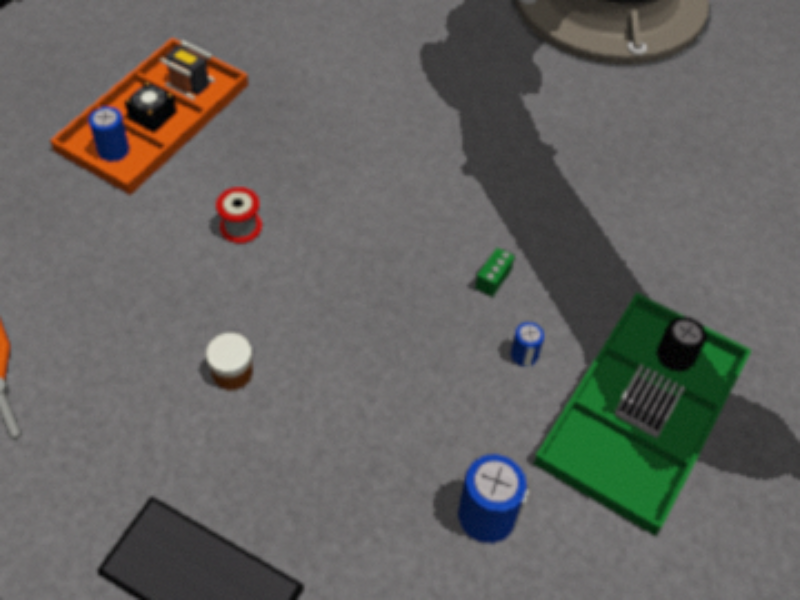

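View pics/f2.png

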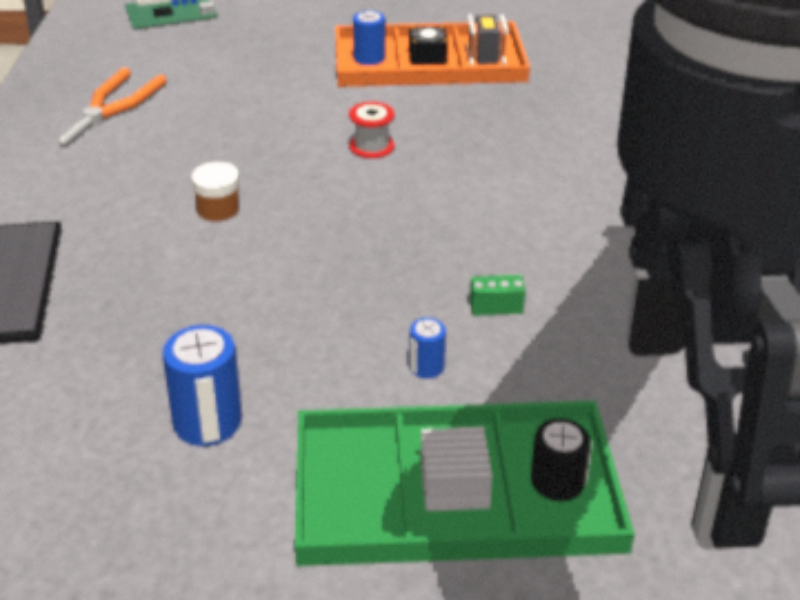

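Both views show the kits complete and every part upright. In f1, the orange tray holds the blue capacitor (108,130), the fan (150,105) and the transformer (187,68). The green tray holds the heat sink (650,400) and the black capacitor (682,343). The reel, jar and terminal block have not moved.

```bash
python3 -c "
from bench import r
print(r.hand_in())"
```

```text
the job is handed in; nothing more can be done
None
```

Both kits are made up and handed in at about 34 s of the 112 s limit: transformer, fan and blue capacitor in the orange tray, heat sink and black capacitor in the green, each upright in its own pocket, with the flux jar, reel and terminal block left where they stood.

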